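Grade the turned handle blanks by length

ROBOT

A 7-joint arm with a two-finger parallel gripper is mounted at the origin on a cart in front of the work surface, level with it; the furniture and walls round the work are solid. World frame = base frame: x ahead of the robot, y to its left, z up, the work surface at z = 0. Lengths are in m, angles in rad, forces in N, time in s.
With the tool pointing down it reaches from about 0.4 to 0.9 m from the base axis. Payload 5.6 kg.
Tool frame: the origin (TCP) lies midway between the tips of the shut fingers; the grasp point (between the pads) lies 19 mm behind it; z points along the fingers, y is the line along which they close (so a half turn about z gives the same grasp; the last joint's range is limited). The gripper opens to 92 mm and grips with 3 to 60 N. Pads are 20 mm wide; open, the fingers measure 128 mm over their backs; the gripper's body (75 mm by 189 mm) begins 69 mm behind the grasp point.
Start: joints at [-1.25, 0.468, -0.012, 1.603, 0.006, 1.071, -0.056], TCP at [0.231, 0.607, 0.215] pointing down, gripper open.
Joint ranges: [-2.53, 2.53], [-0.31, 2.02], [-1.57, 1.55], [0.28, 2.44], [-1.29, 4.43], [0.15, 1.84], [-2.92, 2.92]. Speed limits (rad/s): [2.57, 2.57, 3.14, 3.14, 3.14, 3.14, 3.14].

INTERFACE

Orientations are given as a 3x3 rotation matrix whose columns are the frame's x, y, z axes.
In Python, from station import env, effector, solver, viewer, workorder, search_frame, tip_of gives the robot as it stands. Calls block until the motion is done:
- env.reach(position, orientation): joint-space move of the TCP to a pose.
- env.movel(position, frame=None, rate=0.15): straight line of the TCP; frame=None keeps the orientation; rate is the mean speed in m/s.
- env.goto_joints(angles): joint-space move.
- effector.release() and effector.grasp(squeeze=None): open the fingers fully, or close them until they stop; squeeze is the grip in N (None keeps the last).
- env.pause(seconds).
- solver.inverse_kinematics(position, orientation): joint angles nearest the present ones, or None.
- env.sense(): the state.
- viewer.read_camera(name): name is "scene" or "top" or "wrist"; returns (picture, depth): 384x512x3 uint8, red, green, blue; 384x512 float32, m along the optical axis (not along the pixel's ray), 0 where there is no reading.
- viewer.camera_info(name): a dict with "intrinsics" (3x3 intrinsics, pixels), "eye" and "rotation" of the camera in the world; the wrist camera has in their place "T_tool_cam" (4x4, takes a point from camera to tool coordinates, whose origin is the TCP and whose axes are the flange's). Camera axes: x right, y up, looking along -z (the intrinsics and any distortion apply to the point x, -y, -z); pixel columns grow to the right and rows downward; lengths in m; the calibration is good to about 2 mm. A picture is of the moment at which its call begins: read the wrist's pose just before it. camera_info takes no time and is no camera call.
A pose or a line that the arm cannot do raises env.PlanningError and nothing moves.
- workorder.finish_job(): hands the job in; it is judged then, once.
Trained networks look in the newest picture that a camera, given by its name, has taken for a name from the list of things; names that differ only in an ending like _2 or _b are one class to them, and where a whole thing is asked for, a point or a joint stands for the part that bears it (a point fixed in the world has none). Each returns a list of dicts, best first, with "score" (0 to 1); they miss things now and then, are a little off and sometimes report something else, mostly with a low value. They report only what shows in the picture. A call takes as long as a camera call.
- search_frame(camera, name): "at" ([x, y, z] in m, in world coordinates, good to about 4 mm: the middle of the surface that is visible of it).
- tip_of(camera, name): "at" ([x, y, z] in m, in world coordinates, good to about 4 mm: a listed point, or the origin of a listed thing).
The state is a dict: "t": time; "joint_positions": joint angles; "joint_velocities": joint speeds; "tau": joint torques, N m; "ee_pos": TCP position; "tcp_rot": TCP orientation; "wrist_force": force on the tool from outside, world axes, zero at the start; "moment": the same for the moment, N m; "gripper_width": finger opening in m; "grasp_force": force on a finger pad.
Only numpy, scipy, OpenCV 4.12 (cv2) and the standard library are available. Lean on these libraries where they do the work, as an engineer would, in place of code of your own. Each camera call takes 0.05 s, during which the arm holds its last target. There are 200 camera calls.

TASK

Sort the mixed turned handle blanks with the grader: take the scoop by its handle, hold its mouth over the high end of the sloping board and tip all four rods out squarely, so that they roll down it, the two short ones dropping through the cut-out into the bin below and the two long ones rolling on into the bin at the low end. Then set the empty scoop down upright on the worktop. Leave the finial, drill chuck, oil can and goblet where they stand.

Things in the scene. Friction and masses are not known exactly. Their poses are not given: they have to be found in the camera images.
- grader: home-made length grader of plywood and darker wood, fixed, 266 (x) x 400 (y) x 170 mm high. Origin: on the worktop under its middle; +y runs down the board from the high head end (on the robot's right) to the low tail end, +x away from the robot. The board falls 13 deg from y = -200 (152 high) to y = 70 (90 high); from y = -100 on its middle is cut out, leaving a 50 mm rail at each side
- grader_head (a point): where the rods should be tipped onto the board: on its centre line and upper face, at (0, -165, 144) mm in the grader's frame, same axes. The board is 226 mm wide here and open at the head end; the side guides begin at y = -155 mm and stand 24 mm above it, 226 mm apart. Rods should arrive lying square across the board, within 12 mm of its centre line
- short_bin (a point): middle of the short rods' bin, on its floor, seen through the cut-out; grader's axes. The bin spans y = -130 to 50 mm in the grader's frame, 226 mm wide, walls 70 mm high, floor 11 to 26 mm high. The cut-out above it is 126 mm wide: 84 mm rods drop in, 180 mm rods roll on over the two rails
- long_bin (a point): middle of the long rods' bin at the low end, on its floor; grader's axes. It spans y = 60 to 190 mm in the grader's frame, 226 mm wide, between the 78 mm high divider and the 110 mm high tail wall, and catches the rods that roll off the end of the rails
- scoop: loose plywood tray scoop, 206 (x) x 190 (y) mm, 0.38 kg, about 0.75 kg with the four rods lying in it side by side, across it, in any order. Origin: on its underside, z up, +y to the open mouth; walls 40 mm high. From y = 60 mm on the floor (9 mm thick) sweeps up 25 deg as a nose, so the rods stay in while it is level; to empty it, tip it mouth down by about 40 deg, a little more if rods hang
- scoop_handle (a point): centre of the scoop's bridge handle, at (0, -6, 88) mm in the scoop's frame, same axes: a bar 22 mm (y) x 24 mm (z), 188 mm free along x between two uprights on the side walls. The rods' tops lie 45 mm above the scoop's underside
- scoop_mouth (a point): middle of the front edge of the scoop's nose, over which the rods leave, at (0, 105, 30) mm in the scoop's frame, same axes; the nose is 6 mm thick and 206 mm wide over its cheeks. Held about 30 mm above the board, the tipped scoop clears it
- long_rod_a: long turned handle blank, a dark wooden rod with domed ends, 180 mm long, 36 mm thick, 128 g; origin at its centre, x along the rod
- short_rod_a: short turned handle blank, a dark wooden rod with domed ends, 84 mm long, 36 mm thick, 60 g; origin at its centre, x along the rod
- long_rod_b: long turned handle blank, a dark wooden rod with domed ends, 180 mm long, 36 mm thick, 128 g; origin at its centre, x along the rod
- short_rod_b: short turned handle blank, a dark wooden rod with domed ends, 84 mm long, 36 mm thick, 60 g; origin at its centre, x along the rod
- finial: turned wooden finial standing on the worktop, 48 mm across, 119 mm high; origin: centre of its underside; a bystander to be left alone
- drill_chuck: steel drill chuck standing upright, 48 mm across, 118 mm high; origin: centre of its underside; a bystander to be left alone
- oil_can: small dark green oil can with a bent spout, 66 x 75 x 140 mm; origin: centre of its underside; a bystander to be left alone
- goblet: dark turned goblet, 61 mm across, 118 mm high; origin: centre of its underside; a bystander to be left alone

How it is judged:
By the outcome, as a careful person would: the job done as asked, in the order asked, and still so for the second after the job is handed in, with the robot touching nothing.
It also fails if it takes over 67 s, if anything falls off the work surface, if the arm or the gripper's body presses on something with over 40 N, if the wrist force passes 120 N, or if a joint passes its speed limit or range.

## Working session

There is one attempt and no reset: what is moved stays moved. The work goes in short steps, each a Python script; the robot and the scene stay as the last script left them, time stands still between calls to the robot, and variables do not carry over. Pictures are saved under pics/ and viewed, at most 10 in all, crops included, and the job is handed in when it is done.

```bash
mkdir -p pics; ls
python3 - <<'E'
from station import *
import cv2,numpy as np
np.set_printoptions(precision=4,suppress=True)
for c in ["top","scene"]:
    p,d=viewer.read_camera(c); cv2.imwrite(f"pics/{c}0.png",p[:,:,::-1]); np.save(f"{c}0.npy",d)
    i=viewer.camera_info(c); print(c,{k:np.round(v,4).tolist() if not isinstance(v,str) else v for k,v in i.items()})
    for n in ["grader","grader_head","short_bin","long_bin","scoop","scoop_handle","scoop_mouth"]:
        print(n,[(np.round(r["at"],4).tolist(),round(r["score"],2)) for r in tip_of(c,n)[:2]])
    for n in ["long_rod_a","short_rod_a","finial","drill_chuck","oil_can","goblet"]:
        print(n,[(np.round(r["at"],3).tolist(),round(r["score"],2)) for r in search_frame(c,n)[:3]])
s=env.sense();print(s["t"],s["tcp_rot"])
E
```

```text
pics
top {'intrinsics': [[399.1296, 0.0, 254.0558], [0.0, 399.1296, 190.9691], [0.0, 0.0, 1.0]], 'eye': [0.3363, -0.0176, 1.4183], 'rotation': [[-0.0294, 0.9871, -0.1576], [-0.9996, -0.0287, 0.0066], [0.002, 0.1577, 0.9875]]}
grader [([0.5219, 0.149, 0.0], 0.8)]
grader_head [([0.5386, -0.0112, 0.1416], 0.85), ([0.5474, -0.328, 0.0328], 0.68)]
short_bin [([0.5278, 0.121, 0.0199], 0.56)]
long_bin [([0.5131, 0.2774, 0.0144], 0.61), ([0.6698, -0.2388, 0.0006], 0.4)]
scoop [([0.5248, -0.437, -0.0026], 0.67)]
scoop_handle [([0.5247, -0.435, 0.0881], 0.6)]
scoop_mouth [([0.5485, -0.329, 0.0341], 0.63)]
long_rod_a [([0.524, -0.438, 0.034], 0.72), ([0.535, -0.377, 0.04], 0.72)]
short_rod_a [([0.527, -0.416, 0.041], 0.69)]
finial [([0.65, -0.146, 0.06], 0.46)]
drill_chuck [([0.65, -0.143, 0.061], 0.59), ([0.53, 0.155, 0.092], 0.58), ([0.663, -0.239, 0.068], 0.52)]
oil_can [([0.648, 0.47, 0.046], 0.85)]
goblet [([0.43, 0.498, 0.08], 0.85)]
scene {'intrinsics': [[496.7458, 0.0, 257.5588], [0.0, 496.7458, 189.7867], [0.0, 0.0, 1.0]], 'eye': [-0.2765, -1.0234, 1.0784], 'rotation': [[0.764, 0.3828,
[... 219 characters left out ...]
-0.0027], 0.26)]
long_bin [([0.5126, 0.2732, 0.0138], 0.62)]
scoop [([0.5229, -0.4347, 0.0005], 0.57)]
scoop_handle [([0.5256, -0.4405, 0.0852], 0.69), ([0.5112, 0.2769, 0.0129], 0.2)]
scoop_mouth [([0.5116, -0.4823, 0.0265], 0.63), ([0.5514, -0.3324, 0.0278], 0.57)]
long_rod_a [([0.51, 0.12, 0.071], 0.67), ([0.527, -0.375, 0.042], 0.61), ([0.516, -0.457, 0.042], 0.57)]
short_rod_a [([0.505, -0.485, 0.04], 0.71), ([0.519, -0.426, 0.039], 0.59)]
finial [([0.648, -0.15, 0.058], 0.53)]
drill_chuck [([0.662, -0.245, 0.061], 0.81), ([0.505, -0.482, 0.044], 0.64)]
oil_can []
goblet [([0.418, 0.491, 0.093], 0.81)]
1.4 [[-0.9345  0.3559 -0.    ]
 [ 0.3559  0.9345 -0.    ]
 [ 0.     -0.     -1.    ]]
```

View pics/top0.png

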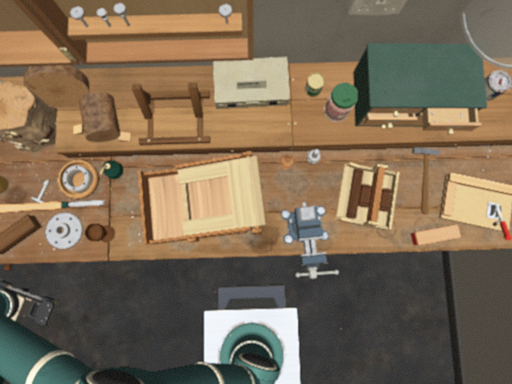

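View pics/scene0.png

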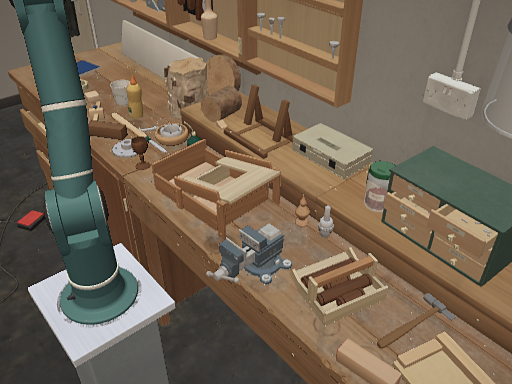

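The top view shows the grader at (200,198), its head end right at px x≈260. The scoop is at (368,195) with four rods, mouth to the left. A vise at (305,225) stands near the path, with the finial and chuck behind it. Next I refine the poses from the saved depth.

```bash
cat > h.py <<'E'
import numpy as np,cv2
np.set_printoptions(precision=4,suppress=True)
def cloud(d,K,eye,R):
    v,u=np.mgrid[:d.shape[0],:d.shape[1]]
    p=np.stack([(u-K[0,2])/K[0,0]*d,-(v-K[1,2])/K[1,1]*d,-d],-1)
    P=p@np.asarray(R).T+np.asarray(eye); P[d==0]=np.nan
    return P
def sel(P,lo,hi): return P[((P>lo)&(P<hi)).all(-1)]
def line(q):
    (vx,vy,x0,y0)=cv2.fitLine(q[:,:2].astype(np.float32),cv2.DIST_HUBER,0,.01,.01).ravel()
    return np.array([x0,y0]),np.degrees(np.arctan2(vy,vx))
E
python3 - <<'E'
from h import *
from station import viewer
for c in ["top","scene"]:
    i=viewer.camera_info(c); P=cloud(np.load(c+"0.npy"),np.array(i["intrinsics"]),i["eye"],i["rotation"])
    h=sel(P,[.4,-.52,.09],[.65,-.35,.115]); r=cv2.minAreaRect(h[:,:2].astype(np.float32)); print(c,"handle",len(h),line(h),r,np.median(h[:,2]))
    g=sel(P,[.36,-.09,.05],[.69,.4,.2]); r=cv2.minAreaRect(g[:,:2].astype(np.float32)); print("grader",len(g),r)
    b=sel(P,[.46,-.07,.10],[.62,.1,.16]); A=np.c_[b[:,:2],np.ones(len(b))]; k=np.linalg.lstsq(A,b[:,2],rcond=None)[0]; print("board plane",k, k[:2]@[.5386,-.0107]+k[2], "dir",np.degrees(np.arctan2(-k[1],-k[0])))
    for y in np.arange(-.3,-.04,.03):
        q=sel(P,[.25,y,.02],[.75,y+.03,.4]); 
        print("y%.2f"%y, [round(float(sel(P,[x,y,.0],[x+.03,y+.03,.4])[:,2].max(initial=0)),3) for x in np.arange(.3,.78,.03)])
E
```

```text
top handle 454 (array([ 0.5255, -0.4395], dtype=float32), np.float32(-12.922101)) ((0.526771068572998, -0.4404694139957428), (0.03420328348875046, 0.20626682043075562), 77.03319549560547) 0.09986592131339422
grader 5347 ((0.5257889628410339, 0.15007942914962769), (0.26592931151390076, 0.402805358171463), 5.38486909866333)
board plane [ 0.0198 -0.2286  0.1305] 0.14361332727950774 dir 94.93884271773551
y-0.30 [0.0, 0.007, 0.013, 0.022, 0.008, 0.012, 0.017, 0.007, 0.006, 0.007, 0.007, 0.006, 0.009, 0.102, 0.105, 0.105, 0.246]
y-0.27 [0.14, 0.143, 0.143, 0.14, 0.022, 0.035, 0.026, 0.005, 0.006, 0.009, 0.008, 0.068, 0.121, 0.104, 0.105, 0.104, 0.105]
y-0.24 [0.144, 0.143, 0.142, 0.142, 0.136, 0.12, 0.119, 0.006, 0.008, 0.007, 0.007, 0.067, 0.119, 0.104, 0.104, 0.105, 0.106]
y-0.21 [0.143, 0.143, 0.145, 0.145, 0.115, 0.118, 0.118, 0.067, 0.01, 0.004, 0.007, 0.007, 0.006, 0.103, 0.105, 0.104, 0.105]
y-0.18 [0.139, 0.143, 0.144, 0.142, 0.11, 0.117, 0.117, 0.006, 0.008, 0.009, 0.008, 0.101, 0.1, 0.103, 0.103, 0.105, 0.104]
y-0.15 [0.0, 0.007, 0.026, 0.022, 0.028, 0.03, 0.02, 0.008, 0.007, 0.0
[... 1229 characters left out ...]
 0.146, 0.142, 0.117, 0.12, 0.116, 0.005, 0.005, 0.008, 0.011, 0.007, 0.009, 0.104, 0.104, 0.104, 0.106]
y-0.18 [0.141, 0.142, 0.143, 0.142, 0.113, 0.117, 0.116, 0.0, 0.004, 0.008, 0.01, 0.104, 0.087, 0.103, 0.105, 0.104, 0.103]
y-0.15 [0.0, 0.006, 0.0, 0.0, 0.0, 0.0, 0.0, 0.0, 0.0, 0.007, 0.007, 0.119, 0.097, 0.105, 0.105, 0.103, 0.105]
y-0.12 [0.0, 0.004, 0.0, 0.0, 0.005, 0.0, 0.0, 0.0, 0.0, 0.009, 0.005, 0.006, 0.006, 0.105, 0.106, 0.105, 0.104]
y-0.09 [0.0, 0.007, 0.008, 0.0, 0.008, 0.006, 0.0, 0.007, 0.006, 0.006, 0.006, 0.008, 0.006, 0.103, 0.104, 0.104, 0.104]
y-0.06 [0.001, 0.007, 0.008, 0.149, 0.155, 0.156, 0.156, 0.158, 0.157, 0.156, 0.156, 0.157, 0.005, 0.106, 0.105, 0.103, 0.105]
```

```bash
cat >> h.py <<'E'
from scipy.spatial.transform import Rotation as Ro
HEAD=np.array([.5395,-.0125,.144]); GY=5.2; SC=np.array([.525,-.440]); SY=-13.
HM=np.array([0,.111,-.058])   # handle -> mouth, scoop frame
def tool(yaw,tilt,flip):
    S=Ro.from_euler("z",yaw,degrees=True)*Ro.from_euler("x",-tilt,degrees=True)
    f=-1 if flip else 1
    return S.as_matrix(), S.as_matrix()@np.array([[f,0,0],[0,-f,0],[0,0,-1.]])
def pose_mouth(m,yaw,tilt,flip,grip=0.):
    S,T=tool(yaw,tilt,flip); h=np.asarray(m)-S@HM
    return h+T[:,2]*(.019+grip),T
def pose_handle(h,yaw,flip):
    S,T=tool(yaw,0,flip); return np.asarray(h)+T[:,2]*.019,T
E
python3 - <<'E'
from h import *
from station import *
for fl in (0,1):
    print("flip",fl)
    for n,(p,T) in {"hover":pose_handle([*SC,.30],SY,fl),"grasp":pose_handle([*SC,.088],SY,fl),"lift":pose_handle([*SC,.33],SY,fl),
      **{f"t{t}":pose_mouth(HEAD+[0,0,.034],GY,t,fl) for t in (0,20,35,45,55)},"t0hi":pose_mouth(HEAD+[0,0,.1],GY,0,fl)}.items():
        print(n,p,solver.inverse_kinematics(p,T))
E
```

```text
flip 0
hover [ 0.525 -0.44   0.281] [ 0.1882  0.5375  0.6967  1.4699 -0.3521  1.2618 -0.8751]
grasp [ 0.525 -0.44   0.069] [ 0.1573  0.7999  0.7469  1.6435 -0.6384  0.9575 -0.6638]
lift [ 0.525 -0.44   0.311] [ 0.1037  0.555   0.8489  1.4364 -0.4186  1.3375 -0.8238]
t0 [ 0.5496 -0.123   0.217 ] [-0.5894  0.4441  0.9825  1.8629 -0.422   1.0606 -0.919 ]
t20 [ 0.5477 -0.1031  0.2526] [-0.7942  0.3286  0.883   1.9029  0.1126  0.9762 -1.4857]
t35 [ 0.5457 -0.0808  0.2736] [-0.898   0.3372  0.7844  1.9151  0.433   1.0576 -1.8481]
t45 [ 0.5441 -0.0632  0.2841] [-0.9738  0.3919  0.7567  1.9158  0.5675  1.1364 -2.0161]
t55 [ 0.5424 -0.0441  0.2913] [-1.039   0.4742  0.7386  1.9097  0.6596  1.2199 -2.1438]
t0hi [ 0.5496 -0.123   0.283 ] [-0.5959  0.3439  0.9631  1.7874 -0.3054  1.1698 -1.019 ]
flip 1
hover [ 0.525 -0.44   0.281] [ 0.0055  0.652   1.0403  1.4819 -0.5686  1.3333  2.4337]
grasp [ 0.525 -0.44   0.069] [ 0.1726  0.7904  0.7208  1.6425 -0.6153  0.9486  2.4609]
lift [ 0.525 -0.44   0.311] [ 0.0125  0.621   1.032   1.4422 -0.5339  1.3778  2.4063]
t0 [ 0.5496 -0.123   0.217 ] [-0.3702  0.3583  0.6676  1.8515 -0.2577  1.0192  2.0647]
t20 [ 0.5477 -0.1031  0.2526] [-0.4068  0.2608  0.3901  1.8817  0.2955  1.016   1.4756]
t35 [ 0.5457 -0.0808  0.2736] [-0.4844  0.281   0.2654  1.8909  0.5905  1.1449  1.1405]
t45 [ 0.5441 -0.0632  0.2841] [-0.5486  0.3289  0.2137  1.8899  0.7292  1.259   0.9714]
t55 [ 0.5424 -0.0441  0.2913] [-0.6084  0.3993  0.1744  1.8824  0.8334  1.3828  0.8357]
t0hi [ 0.5496 -0.123   0.283 ] [-0.4288  0.2914  0.7296  1.779  -0.2113  1.151   2.0282]
```

Run:
```python
from h import *
from station import *
env.movel([.231,.607,.33],rate=.3)
p,T=pose_handle([*SC+[0,0],.36],SY,0); env.reach(p,T)
s=env.sense(); d0=viewer.camera_info("wrist"); pic,d=viewer.read_camera("wrist")
cv2.imwrite("pics/w1.png",pic[:,:,::-1]); np.save("w1.npy",d)
M=np.array(d0["T_tool_cam"]); R=s["tcp_rot"]@M[:3,:3]; e=s["ee_pos"]+s["tcp_rot"]@M[:3,3]
P=cloud(d,np.array(d0["intrinsics"]),e,R); np.save("w1P.npy",P)
h=sel(P,[.4,-.52,.09],[.65,-.35,.115]); print(len(h),line(h),cv2.minAreaRect(h[:,:2].astype(np.float32)),np.median(h[:,2]))
for n in ["scoop_handle","scoop_mouth"]: print(n,[(r["at"],r["score"]) for r in tip_of("wrist",n)[:2]])
for n in ["short_rod_a","long_rod_a"]: print(n,[(r["at"],r["score"]) for r in search_frame("wrist",n)[:3]])
print(s["t"],s["ee_pos"],e)
```

```text
2397 (array([ 0.5294, -0.4385], dtype=float32), np.float32(-12.8098755)) ((0.5235282778739929, -0.43674391508102417), (0.03482499718666077, 0.2050977200269699), 77.32289123535156) 0.09874065877751814
scoop_handle [([0.5256, -0.44, 0.092], 0.59)]
scoop_mouth [([0.5501, -0.3312, 0.0293], 0.71)]
short_rod_a [([0.5346, -0.4151, 0.0418], 0.98), ([0.6521, -0.1506, 0.0605], 0.72), ([0.5168, -0.4876, 0.0443], 0.66)]
long_rod_a [([0.5288, -0.4625, 0.0412], 0.95), ([0.5409, -0.432, 0.0293], 0.71), ([0.5329, -0.4137, 0.046], 0.71)]
5.7083 [ 0.5256 -0.4393  0.3409] [ 0.5918 -0.4531  0.5098]
```

View pics/w1.png

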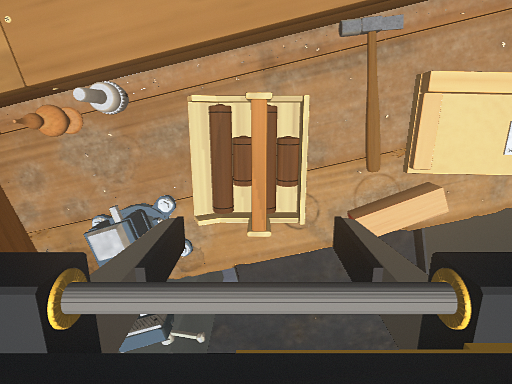

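The wrist view shows, from mouth (px x≈190) to rear, long (222), short (243), long (271) and short (288). The shorts are centred within about 4 mm, and the handle is at (260,165), matching the estimate. Next I grasp and lift.

```bash
sed -i 's/SC=np.array(\[.525,-.440\]); SY=-13./SC=np.array([.525,-.439]); SY=-12.9/' h.py
python3 - <<'E'
from h import *
from station import *
p,T=pose_handle([*SC,.088],SY,0)
env.movel(p+[0,0,.08],T,rate=.2); env.movel(p,T,rate=.12)
s=env.sense(); print(s["ee_pos"]-p,s["wrist_force"])
effector.grasp(60); s=env.sense(); w0=s["wrist_force"]; print(s["gripper_width"],s["grasp_force"],w0)
env.movel(p+[0,0,.01],rate=.03); env.movel(p+[0,0,.21],rate=.12); env.pause(.3)
s=env.sense(); print(s["t"],s["ee_pos"],s["wrist_force"],s["moment"],s["gripper_width"])
d0=viewer.camera_info("wrist"); pic,d=viewer.read_camera("wrist"); cv2.imwrite("pics/w2.png",pic[:,:,::-1])
M=np.array(d0["T_tool_cam"]); P=cloud(d,np.array(d0["intrinsics"]),M[:3,3],M[:3,:3]); np.save("w2P.npy",P)
print([ (s["tcp_rot"].T@(np.array(r["at"])-s["ee_pos"]),r["score"]) for r in tip_of("wrist","scoop_mouth")[:2]])
viewer.read_camera("scene"); print([(r["at"],r["score"]) for r in tip_of("scene","scoop_mouth")[:2]])
S,T=tool(SY,0,0); print("expect",s["ee_pos"]-T[:,2]*.019+S@HM, T.T@(S@HM)-[0,0,.019])
E
```

```text
[ 0.0002 -0.0006  0.0006] [-0.0695  0.1593  0.2435]
0.02186318749009858 59.999706745147705 [ 0.0759  0.0439 -1.1755]
11.5417 [ 0.5249 -0.439   0.2788] [-1.4471 -0.8671 -8.6048] [-0.0042  0.1919 -0.0364] 0.02183536813300765
[(array([ 0.0016, -0.1098,  0.0366]), 0.85)]
[([0.5514, -0.3316, 0.2387], 0.97), ([0.5219, -0.4397, 0.2966], 0.6)]
expect [ 0.5497 -0.3308  0.2398] [ 0.    -0.111  0.039]
```

View pics/w2.png

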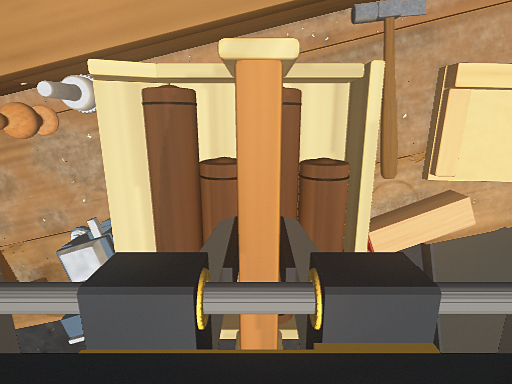

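The scoop is held square and the mouth is within 2 mm of where it should be. The rods are still in order (px x 170, 220, 290, 325). Next I carry it over the head and pre-tilt below the roll-out angle.

Run:
```python
from h import *
from station import *
p,T=pose_mouth(HEAD+[0,0,.1],GY,0,0); env.movel(p,T,rate=.16)
p,T=pose_mouth(HEAD+[0,0,.08],GY,15,0); env.movel(p,T,rate=.06)
p,T=pose_mouth(HEAD+[0,0,.034],GY,17,0); env.movel(p,T,rate=.06); env.pause(.3)
s=env.sense(); print(s["t"],s["ee_pos"]-p,s["wrist_force"])
for c in ("top","scene"):
    pic,d=viewer.read_camera(c); cv2.imwrite(f"pics/{c}3.png",pic[:,:,::-1])
    for n in ("scoop_mouth","grader_head"): print(c,n,[(r["at"],r["score"]) for r in tip_of(c,n)[:2]])
    i=viewer.camera_info(c);P=cloud(d,np.array(i["intrinsics"]),i["eye"],i["rotation"])
a=cv2.imread("pics/top3.png")[130:260,130:400]; b=cv2.imread("pics/scene3.png")[110:330,140:420]
cv2.imwrite("pics/v3.png",np.vstack([cv2.resize(a,(540,260)),cv2.resize(b,(540,340))])[:600])
```

```text
15.4667 [ 0.0001 -0.      0.0003] [ 0.1157 -0.5178 -5.8901]
top scoop_mouth [([0.5383, -0.0096, 0.1794], 0.74), ([0.6681, -0.241, 0.0006], 0.28)]
top grader_head []
scene scoop_mouth [([0.5379, -0.0132, 0.1774], 0.85), ([0.6587, -0.1429, 0.0055], 0.53)]
scene grader_head [([0.5403, -0.012, 0.145], 0.76)]
```

View pics/v3.png

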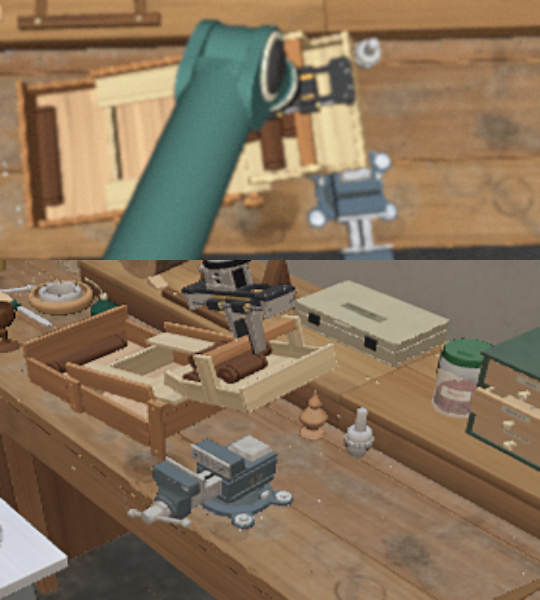

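One long rod has already rolled out and landed squarely in the long bin (top panel px 48,155). The other rods are still in the scoop and the mouth is at the head. I keep tipping, gently.

Run:
```python
from h import *
from station import *
for t,r in ((32,.025),(45,.03)):
    p,T=pose_mouth(HEAD+[0,0,.034],GY,t,0); env.movel(p,T,rate=r); env.pause(.5)
    s=env.sense(); print(t,s["t"],s["wrist_force"])
env.pause(.8); s=env.sense(); print(s["t"],s["wrist_force"])
for c in ("top","scene"):
    pic,d=viewer.read_camera(c); cv2.imwrite(f"pics/{c}4.png",pic[:,:,::-1])
a=cv2.imread("pics/top4.png")[130:260,130:400]; b=cv2.imread("pics/scene4.png")[110:330,140:420]
cv2.imwrite("pics/v4.png",np.vstack([cv2.resize(a,(540,260)),cv2.resize(b,(540,340))]))
```

```text
32 17.6417 [-1.1927 -0.2102 -4.8081]
45 19.1833 [ 0.227   0.8088 -3.7631]
19.9833 [ 1.1145  0.7895 -3.9543]
```

View pics/v4.png

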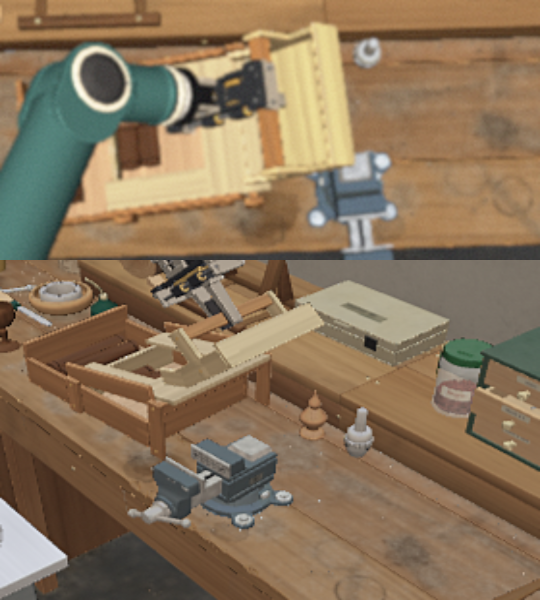

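The wrist weight is down to the empty scoop (3.9 N). Two shorts sit in the short bin (top panel px 138,145). Next I back out, level, check the bins and set the scoop down.

Run:
```python
from h import *
from station import *
p,T=pose_mouth(HEAD+[0,-.02,.1],GY,45,0); env.movel(p,T,rate=.1)
p,T=pose_mouth(HEAD+[0,-.04,.11],GY,0,0); env.movel(p,T,rate=.08)
p,T=pose_handle([*SC,.088],SY,0)
env.movel(p+[0,0,.21],T,rate=.16)
pic,d=viewer.read_camera("top"); cv2.imwrite("pics/top5.png",pic[:,:,::-1]); a=pic[130:260,120:420,::-1]
pic,d=viewer.read_camera("scene"); b=pic[110:340,140:420,::-1]
print([(r["at"],r["score"]) for r in tip_of("scene","scoop_mouth")[:2]], "expect", p+[0,0,.21]-T[:,2]*.019+tool(SY,0,0)[0]@HM)
cv2.imwrite("pics/v5.png",np.vstack([cv2.resize(a,(600,260)),cv2.resize(b,(600,340))]))
print(env.sense()["t"])
```

```text
[([0.5528, -0.3305, 0.2372], 0.93), ([0.4202, 0.4984, 0.0019], 0.3)] expect [ 0.5498 -0.3308  0.24  ]
24.3333
```

View pics/v5.png

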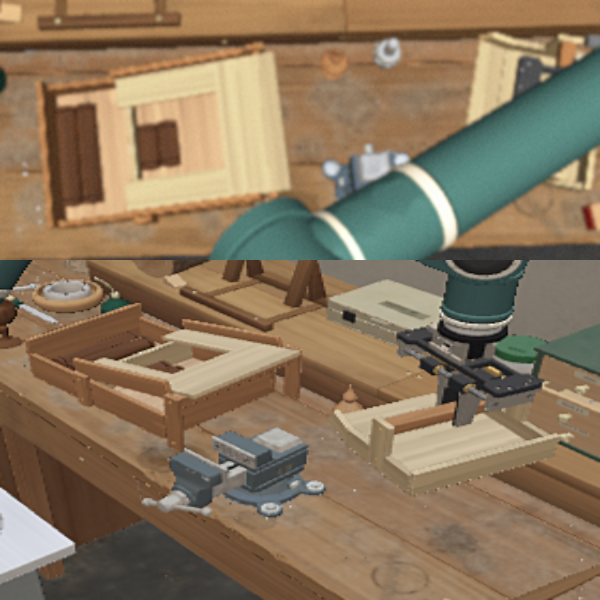

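Both long rods are in the long bin (top panel px 75,155) and both shorts are in the short bin (158,145). The scoop is empty, so I set it down.

Run:
```python
from h import *
from station import *
p,T=pose_handle([*SC,.088],SY,0)
env.movel(p+[0,0,.02],T,rate=.12); w=env.sense()["wrist_force"][2]
for z in np.arange(.006,-.0041,-.002):
    env.movel(p+[0,0,z],T,rate=.02); f=env.sense()["wrist_force"][2]-w; print(round(z,3),f)
    if f>2.5: break
effector.release(); env.pause(.3)
env.movel(p+[0,0,.03],T,rate=.05); env.movel(p+[0,0,.26],T,rate=.2); env.pause(.3)
s=env.sense(); print(s["t"],s["gripper_width"],s["wrist_force"])
i=viewer.camera_info("wrist"); pic,d=viewer.read_camera("wrist"); M=np.array(i["T_tool_cam"])
P=cloud(d,np.array(i["intrinsics"]),s["ee_pos"]+s["tcp_rot"]@M[:3,3],s["tcp_rot"]@M[:3,:3])
h=sel(P,[.4,-.52,.09],[.65,-.35,.115]); print(len(h),line(h),np.median(h[:,2]))
b,_=viewer.read_camera("scene"); cv2.imwrite("pics/v6.png",np.hstack([cv2.resize(pic,(400,300)),cv2.resize(b,(400,300))])[:,:,::-1])
```

```text
0.006 1.4541125606002385
0.004 0.7490167491989501
0.002 0.5470296323658097
0.0 1.7812863525124314
-0.002 12.954827669593946
31.7167 0.09229884646149772 [-0.282  -0.0711  0.7754]
2514 (array([ 0.5292, -0.4382], dtype=float32), np.float32(-12.817601)) 0.0987733086378425
```

View pics/v6.png

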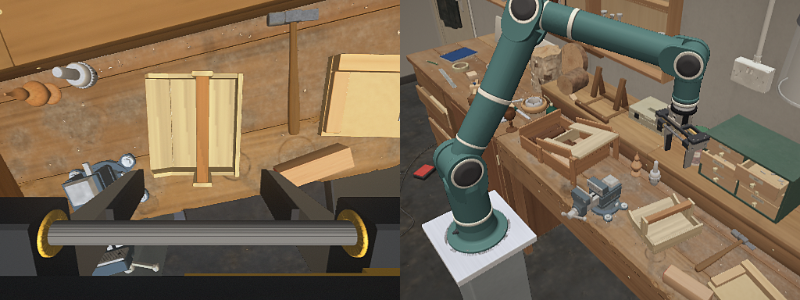

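The scoop stands upright and empty at its old place, the gripper is clear of it, and the finial and chuck are untouched.

```bash
python3 -c "
from station import workorder
print(workorder.finish_job())"
```

```text
the job is handed in; nothing more can be done
None
```

I handed the job in at about 32 s: both short rods are in the short bin, both long rods are in the long bin, and the empty scoop stands upright on the worktop; one long rod rolled out early, during the pre-tilt, but landed in the right bin.

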